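# Set the white kitchen timer by pressing and turning

## Robot

A 6-joint arm with a two-finger parallel gripper is mounted at the origin on a cart in front of the work surface, level with it; the furniture and walls round the work are solid. World frame = base frame: x ahead of the robot, y to its left, z up, the work surface at z = 0. Lengths are in m, angles in degrees, forces in N, time in s.
With the tool pointing down it reaches from about 0.4 to 0.825 m from the base axis. Payload 7 kg.
Tool frame: the origin (TCP) lies between the finger pads; the fingertips stand 25 mm ahead of it and the grasp point (between the pads) lies 6 mm ahead of it; z points along the fingers, y is the line along which they close (so a half turn about z gives the same grasp; the last joint's range is limited). The gripper opens to 88 mm and grips with 3 to 60 N. Pads are 19 mm wide; open, the fingers measure 130 mm over their backs; the gripper's body (78 mm by 193 mm) begins 47 mm behind the grasp point.
Start: joints at [-46.862, 20.546, 0.682, 0, -70.136, -16.507], TCP at [0.303, -0.603, 0.252] pointing down, gripper open.
Joint ranges: [-176.03, 176.03], [-82.01, 121.73], [-58.28, 71.71], [-173.87, 95.51], [-174.79, -0.11], [-173.66, 173.66]. Speed limits (degrees/s): [136.94, 136.94, 172.46, 180, 180, 180].

## Interface

Orientations are given as [roll, pitch, yaw] about the fixed x, y, z axes, in that order (R = Rz(yaw) Ry(pitch) Rx(roll)).
In Python, from plant import r gives the robot as it stands.
- The arm moves only by the shell command python3 -m crank 'ROWS' [FORCE]. ROWS is JSON, a list of rows, each a list of 3 entries, a list of its own where there are three numbers: the turn, a rotation vector about the tool's x, y, z in degrees, then the shift along the tool's x, y, z in cm, then the closure, from -1 (fully open) to 1 (shut). In form: [[[wx, wy, wz], [dx, dy, dz], fingers], ...]. A call has 1 to 8 rows; each row shifts and turns the commanded pose from where the row before left it, along the tool's axes as they then stand; what a row does not reach is not made up. A row lasts 1/10 s, in which the tool goes at most 50 mm and 8.59 degrees, less where a joint would pass 70% of its speed; a pose out of reach is approached as far as the arm can. A call with a gripper value outside its range is refused whole. The fingers move at their own pace and stop on an object; FORCE is the grip in N (left out, the last holds). Time passes only in rows, so rows that do not move let the fingers close. It gives the time, the measured TCP pose, the force, the opening and the grip force at its end, in the units of the state.
- r.get_state(): the state, without advancing time (a new reading comes with each control period).
- r.capture(name): name is "side" or "top" or "wrist"; returns a dict with "color" (420x560x3 uint8, red, green, blue), "range_z" (420x560 float32, m along the optical axis (not along the pixel's ray), 0 where there is no reading), "intrinsics" (3x3 intrinsics, pixels), "world_from_camera" (4x4, takes a point from camera to world coordinates); the wrist camera has in their place "hand_eye" (4x4, takes a point from camera to tool coordinates, whose origin is the TCP and whose axes are the flange's). Camera axes: x right, y down, z forward; pixel columns grow to the right and rows downward; lengths in m; the calibration is good to about 2 mm. A picture is of the moment at which its call begins: read the wrist's pose just before it.
- r.close_job(): hands the job in; it is judged then, once.
The state is a dict: "time_s": time; "joints": joint angles; "qd": joint speeds; "joint_torque": joint torques, N m; "tcp_pos": TCP position; "eef_rot": TCP orientation; "contact_force": force on the tool from outside, world axes, zero at the start; "moment": the same for the moment, N m; "gripper_width": finger opening in m; "gripper_force": force on a finger pad.
Only numpy, scipy, OpenCV 4.12 (cv2) and the standard library are available. Lean on these libraries where they do the work, as an engineer would, in place of code of your own. Each camera call takes 0.05 s, during which the arm holds its last target. There are 200 camera calls.

## Task

Set the white kitchen timer: press its knob well down and, keeping it pressed so that the light timer cannot slide or spin on the worktop, turn the knob clockwise until its white pointer stands at the red mark, then let go. The white timer must stay where it stands, facing as it does, and the green timer must be left alone.

Things in the scene. Friction and masses are not known exactly. Their poses are not given: they have to be found in the camera images.
- timer_grip (a point): Grip centre of the white timer's knob, on the turning axis, 63 mm above the worktop. The knob: a dark metal disc 76 mm across, upper face 51 mm above the worktop, and on it an upright black bar 60 mm long, 16 mm wide, 25 mm high. A white pointer line runs along half of the bar's top, down that end and over the disc. Axes: x along the bar, pointer end at -x; z up. Press on disc or bar: both go down.
- timer_mark (a point): Red mark on the shoulder of the white timer's base, 50 mm from the axis, 32 mm above the worktop; the grip centre is 31 mm higher with the knob up, 23 mm with it fully down. Axes: those of the base; the mark lies toward -x from the axis, z up. The base is round, 114 mm across, shoulder 34 mm high with 11 dark ticks besides the red mark; the timer weighs about 0.27 kg and stands loose on small feet.
- timer_dial (a joint): Angle of the white timer's knob on its base, rad, growing clockwise seen from above: 0 with the pointer at the red mark, at the start -1.2 to -0.6; it stays as left. Turning takes 0.13 N m: unpressed, the whole light timer spins along; pressed 3 mm or more it stays put. The knob is sprung, 8 mm travel straight down, 3 N to start, 10 N at the bottom, and springs up when let go.
- other_grip (a point): Grip centre of the knob of the other timer: same shape and size, but its base is green and its red mark lies elsewhere. A bystander, not to be moved.
Mind the look-alikes: they are no part of the job. What is shaped like the part that bears timer_grip but orange or pink is not meant.

How it is judged (in metres and radians):
On the way, in this order (a step that is already met when the one before it is completed fails the run):
1. the white timer's knob is pressed down by more than 2 mm while its pointer is still more than 0.4 rad short of the red mark (z of timer_grip in the frame of timer_mark below 0.029 m and value of joint timer_dial below -0.4 rad), for 0.1 s.
2. with the knob still pressed down by more than 2 mm the pointer is brought to within 10 degrees of the red mark (z of timer_grip in the frame of timer_mark below 0.029 m and value of joint timer_dial between -0.175 and 0.175 rad), for 0.1 s.
At the end, for the whole second after the job is handed in: The white timer's pointer stands within 10 degrees (0.175 rad) of its red mark and rests, the knob has sprung up again, and the timer stands upright with its red mark within 15 mm of where it was at the start (value of joint timer_dial between -0.175 and 0.175 rad and velocity of joint timer_dial between -0.05 and 0.05 rad/s and distance of timer_mark from where it was at the start of the episode below 0.015 m and angle between timer_mark's own z axis and vertical below 0.05 rad and not (z of timer_grip in the frame of timer_mark below 0.029 m)); the robot touches nothing.
It fails at once if the white timer slides or spins so that its red mark is more than 15 mm from where it was at the start (distance of timer_mark from where it was at the start of the episode above 0.015 m).
It fails at once if the green timer is moved by more than 10 mm (distance of other_grip from where it was at the start of the episode above 0.01 m).
It also fails if it takes over 32 s, if anything falls off the work surface, if the arm or the gripper's body presses on something with over 40 N, if the wrist force passes 120 N, or if a joint passes its speed limit or range.

## Working session

There is one attempt and no reset: what is moved stays moved. The work goes in short steps, Python scripts to look and compute and a shell command to move; the robot and the scene stay as the last step left them, time stands still between calls to the robot, and variables do not carry over. Pictures are saved under pics/ and viewed, at most 10 in all, crops included, and the job is handed in when it is done.

```bash
mkdir -p pics; python3 - <<'E'
from plant import r
import cv2,numpy as np
s=r.get_state();print(s)
a=r.capture("top");b=r.capture("side")
np.savez("cap0.npz",**{"top_"+k:v for k,v in a.items()},**{"side_"+k:v for k,v in b.items()})
for n,c in(("top",a),("side",b)):
    cv2.imwrite(f"pics/{n}0.png",c["color"][:,:,::-1]);print(c["intrinsics"],c["world_from_camera"])
E
```

```text
{'time_s': 0.0, 'joints': array([-4.68622236e+01,  2.05917507e+01,  6.33659073e-01, -2.00365785e-02,
       -7.01368211e+01, -1.65056956e+01]), 'qd': array([-0.01753227,  0.02010678, -0.05064275,  0.02165898, -0.03370065,
        0.05640622]), 'joint_torque': array([ 1.22973674e-03, -5.82723927e+01,  2.93067133e+01,  6.99730128e+00,
        6.97033349e-03, -1.65691481e-04]), 'tcp_pos': array([ 0.30233539, -0.60299595,  0.25061849]), 'eef_rot': array([ 1.79903647e+02, -8.90889091e-03, -1.53374735e+02]), 'contact_force': array([0.35190113, 0.58430113, 0.04894378]), 'moment': array([-0.03302131,  0.03132775, -0.00127351]), 'gripper_force': 0.0, 'gripper_width': 0.08777401155863272}
[[533.67489032   0.         274.00732843]
 [  0.         533.67489032 208.65829568]
 [  0.           0.           1.        ]] [[ 0.026752   -0.98841766  0.14938157  0.44533098]
 [-0.99948016 -0.02913705 -0.01380013  0.04296517]
 [ 0.01799284 -0.14893473 -0.98868332  1.18810338]
 [ 0.          0.          0.          1.        ]]
[[422.15063282   0.         273.90329654]
 [  0.         422.15063282 205.36834517]
 [  0.           0.           1.        ]] [[-0.82180929 -0.27183735  0.50073341  0.06907925]
 [-0.56970477  0.37952231 -0.72897139  0.82377108]
 [ 0.00812215 -0.88434567 -0.466762    0.56164428]
 [ 0.          0.          0.          1.        ]]
```

View pics/top0.png

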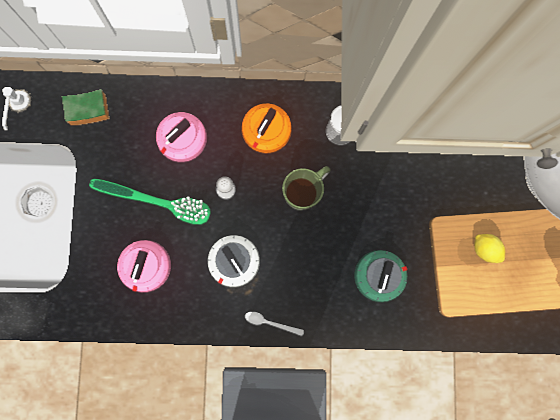

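View pics/side0.png

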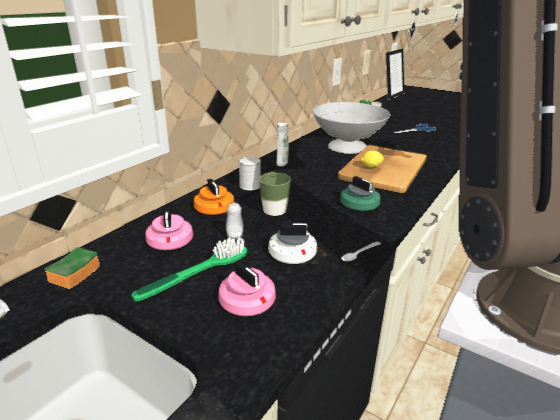

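The top view shows the white timer at about (233,261), with its red mark at (221,281) and the pointer toward (243,274). The green timer is at (381,276). Next I'll measure the white one.

```bash
cat > h.py <<'E'
import numpy as np,cv2
def ray(K,T,uv,z):
    uv=np.atleast_2d(np.asarray(uv,float)); d=np.c_[(uv-K[:2,2])/[K[0,0],K[1,1]],np.ones(len(uv))]@T[:3,:3].T
    return T[:3,3]+d*((z-T[2,3])/d[:,2])[:,None]
def ang(v): return np.degrees(np.arctan2(v[1],v[0]))
def circ(p):
    A=np.c_[2*p[:,:2],np.ones(len(p))];s=np.linalg.lstsq(A,(p[:,:2]**2).sum(1),rcond=None)[0]
    return s[:2],np.sqrt(s[2]+s[:2]@s[:2])
E
python3 - <<'E'
import numpy as np,cv2
from h import *
d=np.load("cap0.npz");K,T,c,D=[d["top_"+k] for k in("intrinsics","world_from_camera","color","range_z")]
u0,v0=195,225;w=c[v0:v0+75,u0:u0+75];h=cv2.cvtColor(w,cv2.COLOR_RGB2HSV)
# heights
vv,uu=np.mgrid[v0:v0+75,u0:u0+75];z=D[v0:v0+75,u0:u0+75]
P=np.stack([(uu-K[0,2])/K[0,0]*z,(vv-K[1,2])/K[1,1]*z,z],-1)@T[:3,:3].T+T[:3,3]
def sh(lo,hi):
    m=(P[...,2]>lo)&(P[...,2]<hi);return m
for lo,hi in((.025,.042),(.044,.056),(.066,.085)):
    m=sh(lo,hi);p=P[m];print(lo,m.sum(),p.mean(0),p.min(0),p.max(0),cv2.minEnclosingCircle(p[:,:2].astype(np.float32)))
m=sh(.066,.085);print("bar",cv2.minAreaRect((P[m][:,:2]*1000).astype(np.float32)))
red=(h[...,1]>120)&((h[...,0]<8)|(h[...,0]>172))&(h[...,2]>100)&sh(.02,.045)
uv=np.c_[uu[red],vv[red]];print("red",uv.mean(0),ray(K,T,uv,.032).mean(0),len(uv))
wh=(h[...,1]<60)&(h[...,2]>170)&(P[...,2]>.064)
print("ptr top",P[wh].mean(0),wh.sum())
cv2.imwrite("pics/crop0.png",cv2.resize(w[:,:,::-1],None,fx=8,fy=8,interpolation=cv2.INTER_CUBIC))
E
```

```text
0.025 1030 [0.50396155 0.11033471 0.0318277 ] [0.45185496 0.05807741 0.02505323] [0.56015409 0.16687111 0.04068409] ((0.505297064781189, 0.11206556111574173), 0.055590953677892685)
0.044 745 [0.50517455 0.11108462 0.05030451] [0.4686197  0.07503223 0.04441254] [0.54314765 0.14773884 0.05586935] ((0.5058815479278564, 0.11216568946838379), 0.037706486880779266)
0.066 223 [0.50554131 0.111535   0.07506491] [0.47873339 0.09039177 0.06704435] [0.53207779 0.13390361 0.08154498] ((0.5053762793540955, 0.11195226013660431), 0.03024616464972496)
bar ((505.57421875, 111.66412353515625), (60.27682876586914, 16.001394271850586), 34.48772048950195)
red [220.2        280.33333333] [0.46127498 0.13799118 0.032     ] 15
ptr top [0.48855288 0.0985838  0.17951716] 43
```

View pics/crop0.png

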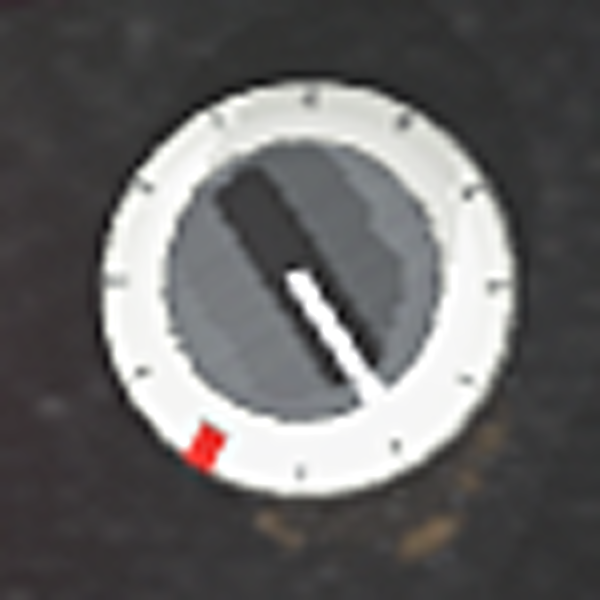

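The crop agrees with the depth measurements:
- The bar measures 60×16 mm, centred at (0.5055, 0.1118).
- The pointer is at -145.5° and the red mark at 149.3°, so the turn is about 65° clockwise (-1.14 rad).
- The mark is 51 mm from the axis, which fits the given 50 mm.

I'll move above it now.

```bash
python3 -m crank '[[[0,0,-1],[-3.14,3.43,0],-1],[[0,0,0],[-3.14,3.43,0],-1],[[0,0,0],[-3.14,3.43,0],-1],[[0,0,0],[-3.14,3.43,0],-1],[[0,0,0],[-3.14,3.43,0],-1],[[0,0,0],[-3.14,3.43,0],-1],[[0,0,0],[-3.14,3.43,0],-1],[[0,0,0],[-3.14,3.43,0],-1]]'
python3 -m crank '[[[0,0,0],[-3.14,3.43,0],-1],[[0,0,0],[-3.14,3.43,0],-1],[[0,0,0],[-3.14,3.43,0],-1],[[0,0,0],[-3.14,3.43,0],-1],[[0,0,0],[-3.14,3.43,0],-1],[[0,0,0],[-3.14,3.43,0],-1],[[0,0,-7],[-2,2,0],-1],[[0,0,0],[0,0,0],-1]]'
python3 - <<'E'
from plant import r
import numpy as np,cv2
from h import *
from scipy.spatial.transform import Rotation as R
s=r.get_state();c=r.capture("wrist");s2=r.get_state()
print(s["time_s"],s["tcp_pos"],s["eef_rot"],s2["tcp_pos"],s["joints"])
T=np.eye(4);T[:3,:3]=R.from_euler("xyz",s["eef_rot"],degrees=True).as_matrix();T[:3,3]=s["tcp_pos"]
T=T@c["hand_eye"];K=c["intrinsics"];z=c["range_z"];col=c["color"]
cv2.imwrite("pics/wrist1.png",col[:,:,::-1])
vv,uu=np.mgrid[0:420,0:560]
P=np.stack([(uu-K[0,2])/K[0,0]*z,(vv-K[1,2])/K[1,1]*z,z],-1)@T[:3,:3].T+T[:3,3]
near=(np.hypot(P[...,0]-.5055,P[...,1]-.1118)<.065)&(z>0)
m=near&(P[...,2]>.068)&(P[...,2]<.084)
(cx,cy),wh,a=cv2.minAreaRect((P[m][:,:2]*1000).astype(np.float32));print("bar",cx,cy,wh,a,np.median(P[m][:,2]))
h=cv2.cvtColor(col,cv2.COLOR_RGB2HSV)
red=near&(h[...,1]>130)&((h[...,0]<8)|(h[...,0]>172))&(h[...,2]>90)
if red.sum():
    q=P[red].mean(0);print("red",q,red.sum(),ang(q[:2]-np.array([cx,cy])/1000))
w=m&(h[...,1]<60)&(h[...,2]>170)
if w.sum(): q=P[w].mean(0);print("ptr",q,ang(q[:2]-np.array([cx,cy])/1000))
E
```

```text
time_s: 0.9
tcp_pos: [0.3985, -0.2422, 0.2515]
eef_rot: [180.0, 0.0, -152.4]
contact_force: [1.0, -1.3, 1.3]
gripper_width: 0.0878
gripper_force: 0.0
time_s: 1.7
tcp_pos: [0.4793, 0.0557, 0.2511]
eef_rot: [180.0, -0.0, -145.0]
contact_force: [-1.1, -0.3, -0.1]
gripper_width: 0.0877
gripper_force: 0.0
1.7 [0.47929429 0.05567762 0.25114786] [ 1.79993750e+02 -1.60626065e-02 -1.44959269e+02] [0.47855833 0.05420235 0.2510388 ] [ 3.00441630e+01  2.15711096e+00 -2.28214626e+01 -5.32464123e-03
 -6.50379725e+01 -8.50011848e+01]
bar 505.54718017578125 113.64112854003906 (60.270938873291016, 16.188650131225586) 34.78755187988281 0.07590253735378094
red [0.4613558  0.14132136 0.02761338] 66 147.93812827718318
ptr [0.4936655  0.1058564  0.07613729] -146.76767688441896
```

View pics/wrist1.png

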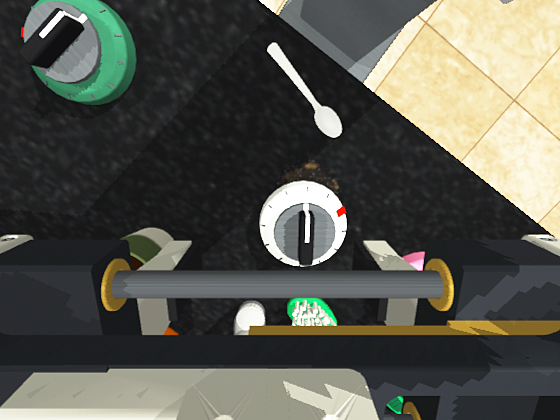

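The wrist view confirms the target: the white timer is at (303,225), its pointer points up in the image, and the red mark is at (341,211). Combining both views, the bar centre is about (0.5055, 0.1125) and the pointer about -145.4°. I'll approach now.

```bash
python3 -m crank '[[[0,0,0.4],[-1.37,0.8,3],-1],[[0,0,0],[-1.37,0.8,3],-1],[[0,0,0],[-1.37,0.8,3],-1],[[0,0,0],[-1.37,0.8,3],-1],[[0,0,0],[0,0,0],-1],[[0,0,0],[0,0,0],-1],[[0,0,0],[0,0,0],-1]]'
python3 - <<'E'
from plant import r
import numpy as np
from scipy.spatial.transform import Rotation as R
s=r.get_state();M=R.from_euler("xyz",s["eef_rot"],degrees=True).as_matrix()
print(s["tcp_pos"],s["eef_rot"],s["joints"],"shift cm",M.T@(np.array([.5055,.1125,.080])-s["tcp_pos"])*100)
E
```

```text
time_s: 2.45
tcp_pos: [0.5061, 0.1095, 0.1328]
eef_rot: [-180.0, 0.1, -145.8]
contact_force: [-0.8, -0.1, -0.5]
gripper_width: 0.0877
gripper_force: 0.0
[0.50609219 0.10945133 0.1328093 ] [-1.79982884e+02  7.97253694e-02 -1.45821158e+02] [ 3.39570620e+01  1.22547679e+01 -2.82149896e+01  2.21194104e-02
 -4.94504536e+01 -8.97926000e+01] shift cm [-0.11492793  0.28705853  5.28100923]
```

```bash
python3 -m crank '[[[0,0,-0.3],[-0.1,0.29,1.5],-1],[[0,0,0],[0,0,1.5],-1],[[0,0,0],[0,0,1.5],-1],[[0,0,0],[0,0,0.95],-1],[[0,0,0],[0,0,0],-1],[[0,0,0],[0,0,0],-1]]' 15
python3 - <<'E'
from plant import r
import cv2
s=r.get_state();print(s["tcp_pos"],s["eef_rot"],s["contact_force"])
c=r.capture("wrist");cv2.imwrite("pics/wrist2.png",c["color"][:,:,::-1])
E
```

```text
time_s: 3.05
tcp_pos: [0.5054, 0.113, 0.078]
eef_rot: [-180.0, 0.1, -145.5]
contact_force: [0.5, 0.7, -0.2]
gripper_width: 0.0873
gripper_force: 0.0
[0.50537829 0.11296504 0.07798785] [-1.79987066e+02  6.41591399e-02 -1.45479704e+02] [ 0.51565937  0.66707213 -0.18384553]
```

View pics/wrist2.png

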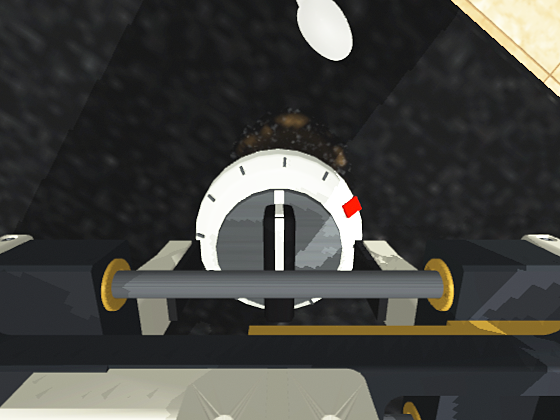

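The bar stands upright and centred at column 279, midway between the fingers (pads at columns 175 and 380), with the red mark at (351,206). I'll close the fingers at a gentle force.

```bash
python3 -m crank '[[[0,0,0],[0,0,0],1],[[0,0,0],[0,0,0],1],[[0,0,0],[0,0,0],1],[[0,0,0],[0,0,0],1],[[0,0,0],[0,0,0],1],[[0,0,0],[0,0,0],1],[[0,0,0],[0,0,0],1],[[0,0,0],[0,0,0],1]]' 15
```

```text
time_s: 3.9
tcp_pos: [0.5049, 0.113, 0.077]
eef_rot: [180.0, -0.0, -145.5]
contact_force: [0.4, 0.2, 0.2]
gripper_width: 0.0292
gripper_force: 0.0
```

```bash
python3 -m crank '[[[0,0,0],[0,0,0],1],[[0,0,0],[0,0,0],1],[[0,0,0],[0,0,0],1],[[0,0,0],[0,0,0],1],[[0,0,0],[0,0,0],1]]' 25
python3 -m crank '[[[0,0,0],[0,0,0.2],1],[[0,0,0],[0,0,0.2],1],[[0,0,0],[0,0,0.2],1],[[0,0,0],[0,0,0],1],[[0,0,0],[0,0,0],1],[[0,0,0],[0,0,0],1]]' 25
```

```text
time_s: 4.4
tcp_pos: [0.5049, 0.113, 0.077]
eef_rot: [180.0, -0.0, -145.5]
contact_force: [0.4, -0.2, -0.2]
gripper_width: 0.0161
gripper_force: 25.0
time_s: 5.0
tcp_pos: [0.505, 0.1131, 0.0715]
eef_rot: [-180.0, 0.0, -145.5]
contact_force: [-2.5, 0.8, 7.6]
gripper_width: 0.0157
gripper_force: 25.0
```

The 7.6 N reading means the knob is down about 5 mm. I'll turn it clockwise, which is +z about the tool.

```bash
python3 -m crank '[[[0,0,4],[0,0,0.05],1],[[0,0,4],[0,0,0],1],[[0,0,4],[0,0,0],1],[[0,0,4],[0,0,0],1],[[0,0,4],[0,0,0],1],[[0,0,4],[0,0,0],1],[[0,0,4],[0,0,0],1],[[0,0,4],[0,0,0],1]]'
python3 -m crank '[[[0,0,4],[0,0,0],1],[[0,0,4],[0,0,0],1],[[0,0,4],[0,0,0],1],[[0,0,4],[0,0,0],1],[[0,0,4],[0,0,0],1],[[0,0,4],[0,0,0],1],[[0,0,4],[0,0,0],1],[[0,0,4],[0,0,0],1]]'
python3 -m crank '[[[0,0,1.6],[0,0,0],1],[[0,0,0],[0,0,0],1],[[0,0,0],[0,0,0],1],[[0,0,0],[0,0,0],1],[[0,0,0],[0,0,0],1]]'
python3 - <<'E'
from plant import r
import cv2
s=r.get_state();print(s["tcp_pos"],s["eef_rot"],s["contact_force"],s["moment"],s["joints"])
c=r.capture("wrist");cv2.imwrite("pics/wrist3.png",c["color"][:,:,::-1])
E
```

```text
time_s: 5.8
tcp_pos: [0.505, 0.113, 0.071]
eef_rot: [-180.0, 0.0, -177.6]
contact_force: [-2.8, -0.9, 6.9]
gripper_width: 0.0155
gripper_force: 25.0
time_s: 6.6
tcp_pos: [0.505, 0.1128, 0.071]
eef_rot: [-180.0, 0.0, 150.4]
contact_force: [-3.2, -0.1, 7.1]
gripper_width: 0.0157
gripper_force: 25.0
time_s: 7.1
tcp_pos: [0.505, 0.1128, 0.071]
eef_rot: [-180.0, 0.0, 149.0]
contact_force: [-2.3, -0.8, 8.6]
gripper_width: 0.0157
gripper_force: 25.0
[0.50495964 0.11281677 0.07100115] [-1.79990727e+02  1.75164747e-02  1.48952179e+02] [-2.29518736 -0.78217523  8.55170714] [-0.33908413  1.03081047 -0.03383887] [ 3.43669663e+01  1.70501162e+01 -3.19686527e+01  3.01705553e-02
 -4.09823801e+01 -1.55437565e+02]
```

View pics/wrist3.png

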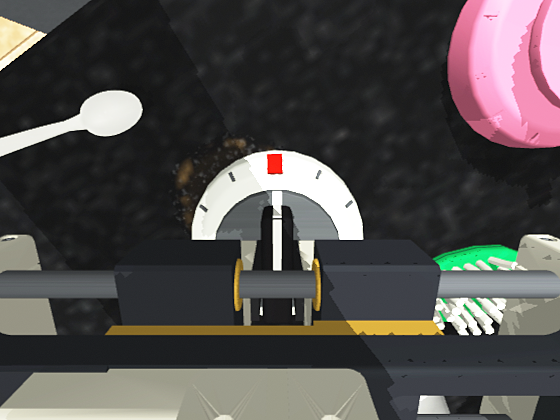

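The pointer (column 277) is in line with the red mark (column 274). I'll ease the press, open part way and lift off.

```bash
python3 -m crank '[[[0,0,0],[0,0,-0.2],1],[[0,0,0],[0,0,-0.2],1],[[0,0,0],[0,0,0],1],[[0,0,0],[0,0,0],0],[[0,0,0],[0,0,0],0],[[0,0,0],[0,0,0],0],[[0,0,0],[0,0,0],0],[[0,0,0],[0,0,0],0]]'
python3 -m crank '[[[0,0,0],[0,0,-0.5],0],[[0,0,0],[0,0,-2],0],[[0,0,0],[0,0,-3],0],[[0,0,0],[0,0,-4],0],[[0,0,0],[0,0,-4],0],[[0,0,0],[0,0,-2],0],[[0,0,0],[0,0,0],0],[[0,0,0],[0,0,0],0]]'
python3 - <<'E'
from plant import r
import cv2,numpy as np
from h import *
from scipy.spatial.transform import Rotation as R
s=r.get_state();c=r.capture("wrist")
print(s["time_s"],s["tcp_pos"],s["contact_force"])
T=np.eye(4);T[:3,:3]=R.from_euler("xyz",s["eef_rot"],degrees=True).as_matrix();T[:3,3]=s["tcp_pos"]
T=T@c["hand_eye"];K=c["intrinsics"];z=c["range_z"];col=c["color"]
cv2.imwrite("pics/wrist4.png",col[:,:,::-1])
vv,uu=np.mgrid[0:420,0:560]
P=np.stack([(uu-K[0,2])/K[0,0]*z,(vv-K[1,2])/K[1,1]*z,z],-1)@T[:3,:3].T+T[:3,3]
near=(np.hypot(P[...,0]-.5055,P[...,1]-.1122)<.06)&(z>0);h=cv2.cvtColor(col,cv2.COLOR_RGB2HSV)
m=near&(P[...,2]>.066)&(P[...,2]<.084)
print("bar",cv2.minAreaRect((P[m][:,:2]*1000).astype(np.float32)),np.median(P[m][:,2]))
red=near&(h[...,1]>130)&((h[...,0]<8)|(h[...,0]>172))&(h[...,2]>90)
q=P[red].mean(0);print("red",q,ang(q[:2]-[.5055,.1125]))
E
```

```text
time_s: 7.95
tcp_pos: [0.505, 0.113, 0.0746]
eef_rot: [180.0, 0.0, 148.9]
contact_force: [-0.1, -0.8, 4.6]
gripper_width: 0.0429
gripper_force: 2.1
time_s: 8.75
tcp_pos: [0.5043, 0.1129, 0.2294]
eef_rot: [180.0, -0.0, 148.9]
contact_force: [0.3, -0.3, -0.6]
gripper_width: 0.0436
gripper_force: 0.0
8.75 [0.50434722 0.11287902 0.22943237] [ 0.33120003 -0.31728376 -0.59376051]
bar ((505.1247253417969, 113.76242065429688), (15.468219757080078, 59.957027435302734), 59.297664642333984) 0.07582035598197454
red [0.46170962 0.13932213 0.03234214] 148.5120384590672
```

View pics/wrist4.png

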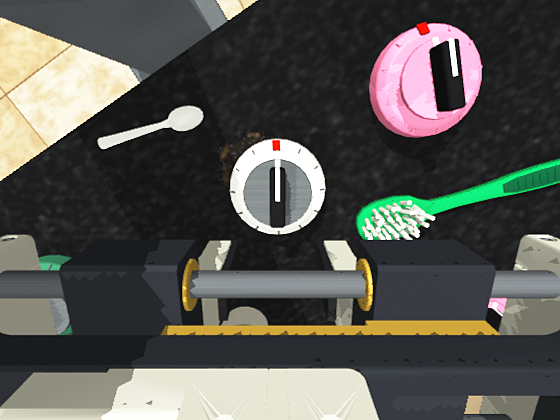

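The knob is back up (bar top at 76 mm). The pointer at about 149.3° lies on the mark at 148.5°, and the mark is where it was, to within about 2 mm. The gripper is clear, so I'll hand in.

```bash
python3 -c "
from plant import r
print(r.close_job())"
```

```text
the job is handed in; nothing more can be done
None
```

I set the white timer and handed the job in at about 9 s: the pointer was within about 1° of the red mark, the knob had sprung up, the base had stayed in place to within about 2 mm, and the green timer was not touched; no verdict came back.

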